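# Turn the tasting stand to the honey and ring the bell

### The job

Bring the honey to the guest: with a fingertip, push against one of the blue paddles of the round tasting stand and turn it until the honey jar (amber, yellow lid) stands at the foot of the fixed red arrow, in line with it, then press the counter bell down to call the guest and let go of it. Do not pinch the paddles, and do not touch, lift or tip the jars or disturb the other things on the counter.

Things in the scene. Friction and masses are not known exactly. Their poses are not given: they have to be found in the camera images.
- stand: tasting stand: fixed dark steel foot, 150 mm across, under a pale wooden turning disc. Origin on the turning axis, on the counter. Its x axis points level along the red arrow, a flat fixed tongue 10 mm high and 30 mm wide that reaches 170 mm from the axis; z up. Place and yaw vary.
- disc (a joint): angle q of the wooden disc on the foot, rad, counterclockwise from above positive. Turns several turns either way and stays where left (friction 0.12 N m, about 1 N at a paddle, light damping). Disc radius 95 mm, top at z 32 mm. Three steel arms, 16 mm wide, z 21 to 31 mm, reach 150 mm from the axis at q, q + 120, q + 240 degrees from the stand's x axis.
- paddle0 (a point): middle of the top edge of the blue paddle on the arm at angle q, 130 mm from the axis, z 78 mm. The upright paddle stands on the arm's outer part, 110 to 150 mm from the axis, 12 mm thick across the arm, z 24 to 78 mm; push its flat side.
- paddle1 (a point): the same for the paddle at q + 120 degrees
- paddle2 (a point): the same for the paddle at q + 240 degrees
- arrow (a point): fixed point in the stand, on the arrow's line, 62 mm from the axis at the height of the disc's top: where the honey jar's foot belongs
- honey: honey jar: amber, yellow lid, 46 mm across, 58 mm tall, 0.08 to 0.17 kg; origin at the centre of its underside. Stands loose on the disc about 62 mm from the axis and rides round with it, held by friction.
- jam: jam jar, dark red with white lid, same size, loose on the disc
- cocoa: cocoa spread jar, dark brown with black lid, same size, loose on the disc
- bell: counter bell: steel dome 88 mm across, 40 mm high, fixed; origin at the centre of its underside. It may stand at the left or at the right of the stand.
- plunger (a joint): the bell's brass button: m pressed down, 0 up, 0.005 fully down (stop); spring, about 4.5 N fully down; rings from 0.003; comes up by itself
- bell_top (a point): centre of the button's top face, 22 mm across, 52 mm above the counter when up; moves with it
- cup: white mug, 72 mm across, 75 mm tall, loose; origin at the centre of its underside
- shaker: glass sugar jar, 60 mm across, 120 mm tall, loose; origin at the centre of its underside
- tongs: steel serving tongs lying flat, two legs spreading from a black end, 258 mm long along x, 72 mm wide, 8 mm high, loose; origin under the middle of the steel part
- coin_dish: black coin dish, 120 mm across, 18 mm high, loose; origin at the centre of its underside
Things that resemble listed ones, but are neither listed nor needed, are in the scene too. Leave any purple look-alike of the cocoa alone. What is shaped like the jam but turquoise is not meant.

How it is judged:
By the outcome, as a careful person would: the job done as asked, in the order asked, and still so for the second after the job is handed in, with the robot touching nothing.
It also fails if it takes over 64 s, if anything falls off the work surface, if the arm or the gripper's body presses on something with over 40 N, if the wrist force passes 120 N, or if a joint passes its speed limit or range.

### The arm

A 7-joint arm with a two-finger parallel gripper is mounted at the origin on the work surface. World frame = base frame: x ahead of the robot, y to its left, z up, the work surface at z = 0. Lengths are in m, angles in rad, forces in N, time in s.
With the tool pointing down it reaches from about 0.425 to 0.825 m from the base axis. Payload 3.6 kg.
Tool frame: the origin (TCP) lies midway between the tips of the shut fingers; the grasp point (between the pads) lies behind it (robot.tcp_to_grasp is the z of the grasp point in the tool frame, in m); z points along the fingers, y is the line along which they close (so a half turn about z gives the same grasp; the last joint's range is limited). The gripper opens to 93 mm and grips with 3 to 60 N. Pads are 15 mm wide; open, the fingers measure 128 mm over their backs; the gripper's body (75 mm by 188 mm) begins 65 mm behind the grasp point.
Start: joints at [-1.264, 0.615, -0.013, 1.423, 0.008, 1.103, -0.04], TCP at [0.213, 0.614, 0.184] pointing down, gripper open.
Joint ranges: [-3.12, 3.12], [-0.3, 2.06], [-1.34, 1.32], [0.26, 2.42], [-1.36, 4.5], [0.01, 1.98], [-2.84, 2.84]. Speed limits (rad/s): [2.79, 2.79, 3.14, 3.14, 3.14, 3.14, 3.14].

### API

Orientations are given as a 3x3 rotation matrix whose columns are the frame's x, y, z axes.
In Python, from workcell import robot gives the robot as it stands.
- The arm moves only by the tool carry_out, never from a script. Its argument "series" is a list of rows, each a list of 7 numbers: the turn, a rotation vector about the tool's x, y, z in rad, then the shift along the tool's x, y, z in cm, then the closure in counts, from 0 (fully open) to 255 (shut). In form: [[wx, wy, wz, dx, dy, dz, claw], ...]. A call has exactly 8 rows; each row shifts and turns the commanded pose from where the row before left it, along the tool's axes as they then stand; what a row does not reach is not made up. A row lasts 1/12 s, in which the tool goes at most 41.7 mm and 7.16 degrees, less where a joint would pass 70% of its speed; a pose out of reach is approached as far as the arm can. A call with a gripper value outside its range is refused whole. The fingers move at their own pace and stop on an object; "newtons" is the grip in N (left out, the last holds). Time passes only in rows, so rows that do not move let the fingers close, or fill a call up. It gives the time, the measured TCP pose, the force, the opening and the grip force at its end, in the units of the state.
- robot.sense(): the state, without advancing time (a new reading comes with each control period).
- robot.snapshot(name): name is "scene" or "top" or "wrist"; returns a dict with "img" (480x640x3 uint8, red, green, blue), "camera_matrix" (3x3 intrinsics, pixels), "world_to_cam" (4x4, takes a point from world to camera coordinates); the wrist camera has in their place "hand_eye" (4x4, takes a point from camera to tool coordinates, whose origin is the TCP and whose axes are the flange's). Camera axes: x right, y down, z forward; pixel columns grow to the right and rows downward; lengths in m; the calibration is good to about 2 mm. A picture is of the moment at which its call begins: read the wrist's pose just before it. There is no depth.
- robot.hand_in(): hands the job in; it is judged then, once.
The state is a dict: "clock": time; "joint_pos": joint angles; "qvel": joint speeds; "joint_torque": joint torques, N m; "position": TCP position; "eef_rot": TCP orientation; "ft_force": force on the tool from outside, world axes, zero at the start; "ft_torque": the same for the moment, N m; "gripper_width": finger opening in m; "grasp_force": force on a finger pad.
Only numpy, scipy, OpenCV 4.12 (cv2) and the standard library are available. Lean on these libraries where they do the work, as an engineer would, in place of code of your own. Each camera call takes 0.05 s, during which the arm holds its last target. There are 200 camera calls.

## Working session

There is one attempt and no reset: what is moved stays moved. The work goes in short steps, Python scripts to look and compute and a tool call to move; the robot and the scene stay as the last step left them, time stands still between calls to the robot, and variables do not carry over. Pictures are saved under pics/ and viewed, at most 10 in all, crops included, and the job is handed in when it is done.

Besides the shell and the picture viewer there is one more tool, called after "Emit:" by a JSON object that holds its "method" and its "body", one argument or row to a line. carry_out: Moves the arm, as the interface text tells. Its arguments: {"type":"object","properties":{"series":{"type":"array","items":{"type":"array","items":{"type":"number"}}},"newtons":{"type":"number"}},"required":["series"]}

```bash
mkdir -p pics; ls; python3 - <<'E'
from workcell import robot
import cv2,numpy as np
s=robot.sense();print(s)
for n in("scene","top"):
    d=robot.snapshot(n);cv2.imwrite(f"pics/{n}0.png",d["img"][:,:,::-1]);np.savez(f"pics/{n}0.npz",**d);print(n,d["camera_matrix"],d["world_to_cam"])
print(robot.tcp_to_grasp)
E
```

```text
pics
{'clock': 0.0, 'joint_pos': array([-1.26350389,  0.61592677, -0.01262008,  1.42488933,  0.00814144,
        1.10336478, -0.04039032]), 'qvel': array([ 0.00172133, -0.00011463, -0.00125278,  0.00063625, -0.00043336,
       -0.0012139 , -0.0002236 ]), 'joint_torque': array([-1.75254695e-04, -4.58944702e+01,  2.09094174e-01, -1.65741813e+01,
       -6.10662368e-02,  2.02811288e-02,  2.30693740e-04]), 'position': array([0.21267638, 0.61330189, 0.18257954]), 'eef_rot': array([[-9.44838719e-01,  3.27535054e-01, -7.64110681e-04],
       [ 3.27535938e-01,  9.44835623e-01, -2.41958028e-03],
       [-7.05383650e-05, -2.53638684e-03, -9.99996781e-01]]), 'ft_force': array([-0.4119459 , -0.02515807,  0.45606548]), 'ft_torque': array([0.04204032, 0.00983774, 0.03251007]), 'grasp_force': 0.0, 'gripper_width': 0.09279258299955034}
scene [[564.17473127   0.         323.11030641]
 [  0.         564.17473127 230.62177021]
 [  0.           0.           1.        ]] [[ 0.35226337  0.93585439 -0.00933171 -0.20600315]
 [ 0.54399578 -0.21285767 -0.81164044 -0.27449778]
 [-0.7615636   0.28083479 -0.5840828   1.61602881]
 [ 0.          0.          0.          1.        ]]
top [[571.23783624   0.         325.17792865]
 [  0.         571.23783624 231.2191145 ]
 [  0.           0.           1.        ]] [[-0.02796875 -0.99958365 -0.00708989 -0.00891714]
 [-0.99221894  0.02862213 -0.12117071  0.63887455]
 [ 0.12132319  0.00364573 -0.99260636  1.3661616 ]
 [ 0.          0.          0.          1.        ]]
-0.0188
```

View pics/top0.png

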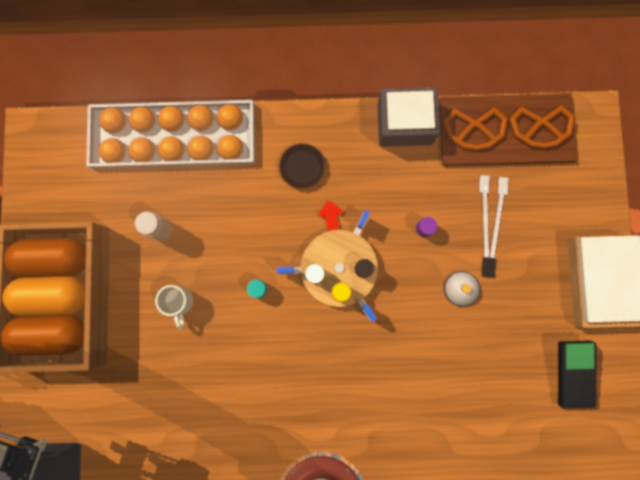

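View pics/scene0.png

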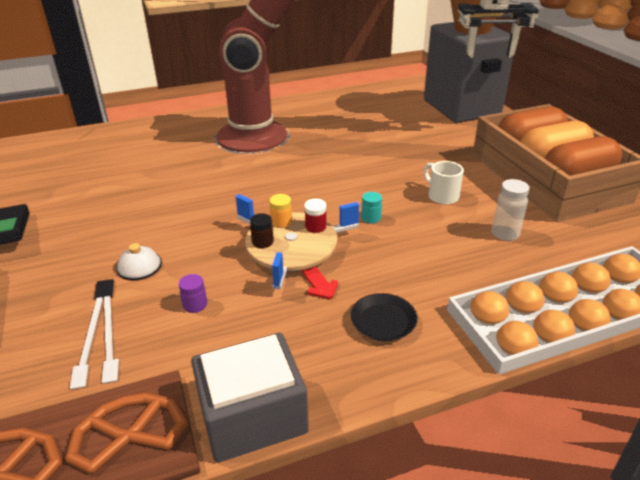

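The top view shows the stand at (340,268) with the red arrow at (331,212). Blue paddles are at (363,222), (286,270) and (369,312).
- **Honey candidates:** yellow lid on the disc (342,292), which is amber in the scene view at (281,210). Jam white lid is at (315,273) and cocoa black lid at (364,268).
- **Off-disc look-alikes:** turquoise at (257,289) and purple at (427,227).
- **Bell:** steel dome with brass button at (462,289).

I choose the yellow lid on the disc and will check it in a crop while measuring.

```bash
cat > h.py <<'E'
import cv2,numpy as np
from workcell import robot
def ray(K,W,uv,z):
    R,t=W[:3,:3],W[:3,3]; c=-R.T@t
    d=R.T@np.linalg.solve(K,[uv[0],uv[1],1.]); return (c+d*(z-c[2])/d[2])[:2]
def blobs(img,lo,hi,amin=15,roi=None):
    m=cv2.inRange(cv2.cvtColor(img,cv2.COLOR_RGB2HSV),np.array(lo),np.array(hi))
    if roi: 
        k=np.zeros_like(m);k[roi[1]:roi[3],roi[0]:roi[2]]=1;m*=k
    n,l,s,c=cv2.connectedComponentsWithStats(m)
    return [(c[i],s[i,4],l==i) for i in range(1,n) if s[i,4]>=amin]
def measure():
    d=robot.snapshot("top");K,W=d["camera_matrix"],d["world_to_cam"];im=d["img"];roi=(230,170,450,370)
    f=lambda lo,hi,z,a=15:[(np.round(ray(K,W,c,z),4),c.round(1),n) for c,n,_ in blobs(im,lo,hi,a,roi)]
    return dict(yellow=f((24,200,150),(34,255,255),.09),blue=f((105,130,80),(125,255,255),.07),red=f((0,225,150),(4,255,255),.01),white=f((0,0,190),(180,50,255),.09)),d
E
python3 - <<'E'
from h import *
r,d=measure()
for k,v in r.items(): print(k,*v,sep="\n ")
K,W=d["camera_matrix"],d["world_to_cam"]
print("disc",ray(K,W,(339.5,268.5),.032),"bell",ray(K,W,(462,289),.02),ray(K,W,(466,289),.052))
crop=lambda i,x0,y0,x1,y1:cv2.resize(i[y0:y1,x0:x1],(640,480//1),interpolation=cv2.INTER_CUBIC)
s=np.load("pics/scene0.npz")["img"]
a=cv2.resize(d["img"][190:340,260:500],(800,500)); 
cv2.imwrite("pics/c1.png",a[:,:,::-1])
E
```

```text
yellow
 (array([ 0.4888, -0.0601]), array([340.9, 291.6]), np.int32(244))
blue
 (array([ 0.6628, -0.1204]), array([363.5, 218.5]), np.int32(40))
 (array([0.5447, 0.0705]), array([285.3, 269.8]), np.int32(56))
 (array([ 0.4389, -0.1254]), array([369. , 312.2]), np.int32(69))
red
 (array([ 0.6833, -0.0421]), array([330.7, 214.7]), np.int32(304))
white
 (array([0.5332, 0.0008]), array([314.4, 273.3]), np.int32(251))
 (array([ 0.5453, -0.0573]), array([339. , 267.5]), np.int32(26))
disc [ 0.54614461 -0.05955565] bell [ 0.48793207 -0.35918671] [ 0.48720896 -0.361373  ]
```

View pics/c1.png

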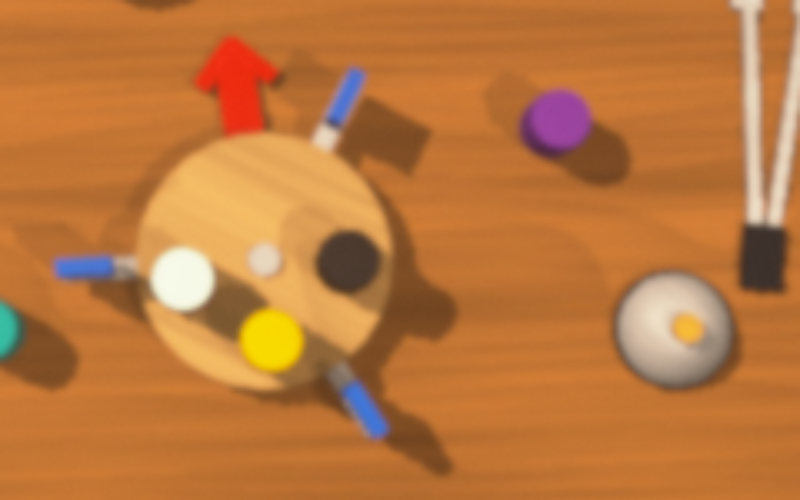

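The crop confirms the amber jar with the yellow lid at crop (272,340), and the bell button at crop (688,328). The plan is to turn the disc clockwise about 175° by pushing the paddle now at 91° along the far side, with shut fingers. I start by moving above the spot behind that paddle.

Emit:
{"method": "carry_out", "body": {
  "series": [
    [0,0,0,-1.5,-1.4,0,255],
    [0,0,0,-2.8,-2.5,0,255],
    [0,0,0,-2.8,-2.5,0,255],
    [0,0,0,-2.8,-2.5,0,255],
    [0,0,0,-2.8,-2.5,0,255],
    [0,0,0,-2.8,-2.5,0,255],
    [0,0,0,-2.8,-2.5,0,255],
    [0,0,0,-2.8,-2.5,0,255]
  ],
  "newtons": 20
}}

```text
clock: 0.82
position: [0.3508, 0.3646, 0.1836]
eef_rot: [[-0.945, 0.327, -0.0], [0.327, 0.945, -0.0], [0.0, -0.0, -1.0]]
ft_force: [1.2, -0.3, -0.3]
gripper_width: 0.0444
grasp_force: 0.0
```

Emit:
{"method": "carry_out", "body": {
  "series": [
    [0,0,0,-2.8,-2.5,0,255],
    [0,0,0,-2.8,-2.5,0,255],
    [0,0,0,-2.8,-2.5,0,255],
    [0,0,0,-2.8,-2.5,0,255],
    [0,0,0,-2.8,-2.5,0,255],
    [0,0,0,-2.8,-2.5,0,255],
    [0,0,0,-2.8,-2.5,0,255],
    [0,0,0,-2.0,-1.8,0,255]
  ]
}}

```text
clock: 1.48
position: [0.4925, 0.1093, 0.1837]
eef_rot: [[-0.944, 0.331, 0.001], [0.331, 0.944, -0.002], [-0.001, -0.001, -1.0]]
ft_force: [0.2, 0.7, 0.2]
gripper_width: 0.0008
grasp_force: 0.0
```

Emit:
{"method": "carry_out", "body": {
  "series": [
    [0,0,-0.1,0,0,0,255],
    [0,0,-0.1,0,0,0,255],
    [0,0,-0.1,0,0,0,255],
    [0,0,-0.1,0,0,0,255],
    [0,0,-0.1,0,0,0,255],
    [0,0,-0.1,0,0,0,255],
    [0,0,-0.02,0,0,0,255],
    [0,0,0,0,0,0,255]
  ]
}}

```text
clock: 2.15
position: [0.491, 0.1131, 0.1836]
eef_rot: [[-0.96, -0.281, -0.001], [-0.281, 0.96, 0.0], [0.001, 0.0, -1.0]]
ft_force: [0.3, -0.3, 0.2]
gripper_width: 0.0002
grasp_force: 0.0
```

```bash
cat >> h.py <<'E'
def go(p,az=None):
    s=robot.sense();R=s["eef_rot"]
    print("t",round(s["clock"],2),"pos",s["position"].round(4),"yaz",round(np.degrees(np.arctan2(R[1,1],R[0,1])),1),"tilt",R[:2,2].round(3),"F",s["ft_force"].round(1),"w",round(s["gripper_width"],4),"j",s["joint_pos"].round(2))
    print("need cm",(R.T@(np.array(p)-s["position"])*100).round(2))
E
python3 -c "
from h import *
go([.5106,.0661,.048])
d=robot.snapshot('wrist');print(d['hand_eye'].round(3),d['camera_matrix'].round(0))
cv2.imwrite('pics/w1.png',d['img'][:,:,::-1])
r,_=measure();print(r)"
```

```text
t 2.15 pos [0.491  0.1131 0.1836] yaz 106.3 tilt [-0.001  0.   ] F [ 0.3 -0.3  0.2] w 0.0002 j [-0.21  0.39 -0.09  1.84  0.04  0.92  1.54]
need cm [-0.56 -5.07 13.55]
[[-0.    -0.971 -0.239  0.066]
 [ 1.    -0.    -0.     0.001]
 [ 0.    -0.239  0.971 -0.201]
 [ 0.     0.     0.     1.   ]] [[350.   0. 320.]
 [  0. 350. 240.]
 [  0.   0.   1.]]
{'yellow': [(array([ 0.4887, -0.06  ]), array([340.9, 291.7]), np.int32(253))], 'blue': [(array([ 0.6628, -0.1204]), array([363.5, 218.5]), np.int32(40)), (array([ 0.4397, -0.1248]), array([368.8, 311.9]), np.int32(44))], 'red': [(array([ 0.6836, -0.042 ]), array([330.7, 214.6]), np.int32(295))], 'white': [(array([ 0.632 , -0.1034]), array([357.3, 230.3]), np.int32(15)), (array([0.5333, 0.001 ]), array([314.3, 273.3]), np.int32(258)), (array([ 0.5453, -0.0569]), array([338.8, 267.5]), np.int32(36))]}
```

View pics/w1.png

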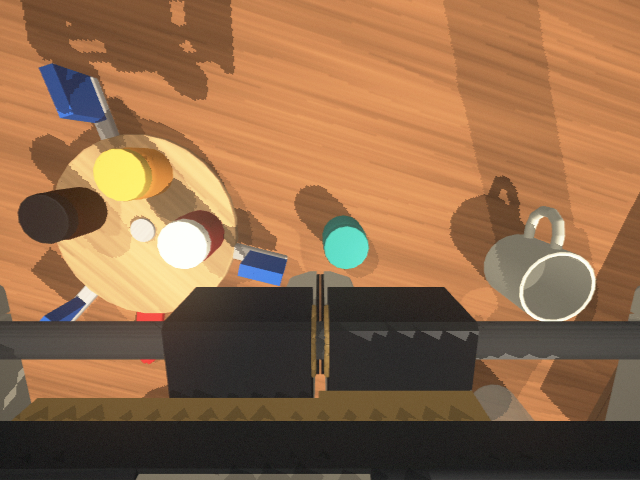

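The wrist view shows the jam at (185,243), the paddle to push at (262,265), the decoy teal jar at (346,243) clear of the way, and the fingertips at (320,280). I go across, then down behind the paddle.

Emit:
{"method": "carry_out", "body": {
  "series": [
    [0,0,0,-0.1,-1.3,0,255],
    [0,0,0,-0.2,-1.3,0,255],
    [0,0,0,-0.2,-1.3,0,255],
    [0,0,0,-0.1,-1.2,0,255],
    [0,0,0,0,0,3,255],
    [0,0,0,0,0,3,255],
    [0,0,0,0,0,2,255],
    [0,0,0,0,0,1,255]
  ]
}}

```text
clock: 2.92
position: [0.5095, 0.0655, 0.0913]
eef_rot: [[-0.96, -0.281, -0.005], [-0.281, 0.96, -0.001], [0.005, 0.0, -1.0]]
ft_force: [-0.3, 0.5, -0.3]
gripper_width: 0.0004
grasp_force: 0.0
```

Emit:
{"method": "carry_out", "body": {
  "series": [
    [0,0,0,0,0,1.5,255],
    [0,0,0,0,0,1.5,255],
    [0,0,0,0,0,1.0,255],
    [0,0,0,0,0,0.5,255],
    [0,0,0,0,0,0,255],
    [0,0,0,0,0,0,255],
    [0,0,0,0,0,0,255],
    [0,0,0,0,0,0,255]
  ]
}}

```text
clock: 3.58
position: [0.5121, 0.0662, 0.0496]
eef_rot: [[-0.959, -0.282, 0.002], [-0.282, 0.959, 0.0], [-0.002, -0.0, -1.0]]
ft_force: [-0.1, 0.7, 0.3]
gripper_width: 0.0006
grasp_force: 0.0
```

```bash
cat >> h.py <<'E'
C=np.array([.5475,-.0585])
def polar():
    go([*C,.048]);p=robot.sense()["position"][:2]-C
    r,d=measure();P=lambda q:(round(np.hypot(*(q-C))*1e3,1),round(np.degrees(np.arctan2(*(q-C)[::-1])),1))
    print("finger",round(np.hypot(*p)*1e3,1),round(np.degrees(np.arctan2(p[1],p[0])),1))
    for k,v in r.items(): print(k,[(*P(q),int(n)) for q,_,n in v])
    return d
E
python3 -c "
from h import *
polar()"
```

```text
t 3.58 pos [0.5121 0.0662 0.0496] yaz 106.4 tilt [0.002 0.   ] F [-0.1  0.7  0.3] w 0.0006 j [-0.13  0.59 -0.06  1.95  0.06  0.59  1.62]
need cm [  0.12 -12.96   0.16]
finger 129.6 105.8
yellow [(np.float64(44.6), np.float64(174.1), 36)]
blue [(np.float64(130.9), np.float64(-28.2), 40), (np.float64(128.0), np.float64(-148.5), 62)]
red [(np.float64(136.2), np.float64(6.9), 302)]
white [(np.float64(96.2), np.float64(-27.9), 17), (np.float64(2.7), np.float64(148.7), 39), (np.float64(74.0), np.float64(103.2), 68)]
```

Emit:
{"method": "carry_out", "body": {
  "series": [
    [0,0,0.0524,-0.68,-0.02,0,255],
    [0,0,0.0262,-0.34,0,0,255],
    [0,0,0.0175,-0.23,0,0,255],
    [0,0,0.0175,-0.23,0,0,255],
    [0,0,0.0175,-0.23,0,0,255],
    [0,0,0.0262,-0.34,0,0,255],
    [0,0,0.035,-0.45,-0.01,0,255],
    [0,0,0.0524,-0.68,-0.02,0,255]
  ]
}}

```text
clock: 4.3
position: [0.5425, 0.0713, 0.0487]
eef_rot: [[-0.999, -0.038, -0.001], [-0.038, 0.999, 0.0], [0.001, 0.0, -1.0]]
ft_force: [-0.3, 0.1, -0.6]
gripper_width: 0.0007
grasp_force: 0.0
```

Emit:
{"method": "carry_out", "body": {
  "series": [
    [0,0,0.0524,-0.68,-0.02,0,255],
    [0,0,0.0524,-0.68,-0.02,0,255],
    [0,0,0.0524,-0.68,-0.02,0,255],
    [0,0,0.0524,-0.68,-0.02,0,255],
    [0,0,0.0524,-0.68,-0.02,0,255],
    [0,0,0.0524,-0.68,-0.02,0,255],
    [0,0,0.0524,-0.68,-0.02,0,255],
    [0,0,0.0524,-0.68,-0.02,0,255]
  ]
}}

```text
clock: 4.97
position: [0.5964, 0.0623, 0.0487]
eef_rot: [[-0.928, 0.372, -0.0], [0.372, 0.928, 0.0], [0.0, 0.0, -1.0]]
ft_force: [-0.1, 0.8, 0.3]
gripper_width: 0.0003
grasp_force: 0.0
```

```bash
python3 -c "
from h import *
polar()"
```

```text
t 4.97 pos [0.5964 0.0623 0.0487] yaz 68.2 tilt [-0.  0.] F [-0.1  0.8  0.3] w 0.0003 j [-0.22  0.7   0.13  1.72 -0.12  0.73  1.16]
need cm [  0.05 -13.03   0.07]
finger 130.3 67.9
yellow [(np.float64(69.1), np.float64(177.5), 94)]
blue [(np.float64(130.9), np.float64(-28.2), 40), (np.float64(128.0), np.float64(-148.4), 40)]
red [(np.float64(136.4), np.float64(7.0), 315)]
white [(np.float64(96.0), np.float64(-27.8), 18), (np.float64(70.5), np.float64(114.1), 43)]
```

The disc did not move, so I take a look.

```bash
python3 -c "
from h import *
d=robot.snapshot('wrist');t=robot.snapshot('scene')
a=cv2.resize(d['img'],(400,300));b=cv2.resize(t['img'][150:330,200:440],(400,300))
cv2.imwrite('pics/w2.png',np.hstack([a,b])[:,:,::-1])"
```

```text
(no output)
```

View pics/w2.png

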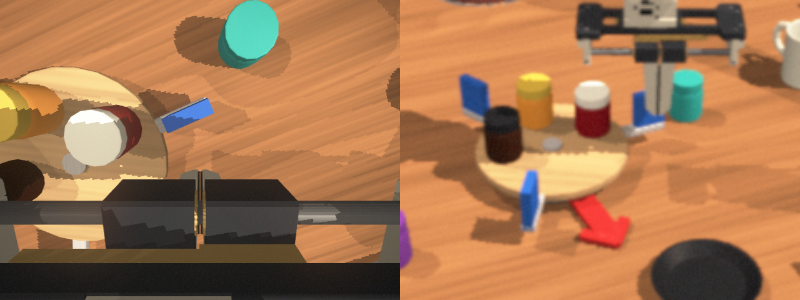

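```bash
python3 -c "
from h import *
def proj(d,p):
    q=d['world_to_cam'][:3]@np.array([*p,1]);u=d['camera_matrix']@q;return (u[:2]/u[2]).round(1)
t=robot.snapshot('scene');tp=robot.snapshot('top');tip=robot.sense()['position']
for d in(t,tp):
  print('tip',proj(d,tip),'paddle91 top',proj(d,[C[0]+.13*np.cos(1.597),C[1]+.13*np.sin(1.597),.078]),'bot',proj(d,[C[0]+.13*np.cos(1.597),C[1]+.13*np.sin(1.597),.024]))
for n,im in(('scene',t),('top',tp)):
  print(n,[(c.round(1),int(a)) for c,a,_ in blobs(im['img'],(105,130,60),(125,255,255),10)])
a=cv2.resize(t['img'][150:270,300:400],(500,600));b=cv2.resize(tp['img'][200:320,250:310],(300,600))
cv2.imwrite('pics/w3.png',np.hstack([a,b])[:,:,::-1])"
```

```text
tip [353.3 229. ] paddle91 top [348.  203.3] bot [347.5 224.5]
tip [288.9 249.3] paddle91 top [284.7 269.8] bot [286.4 271. ]
scene [(array([244.4, 206.7]), 272), (array([345.7, 217.4]), 158), (array([277.2, 268.7]), 238)]
top [(array([363.5, 218.4]), 41), (array([369. , 312.2]), 42)]
```

View pics/w3.png

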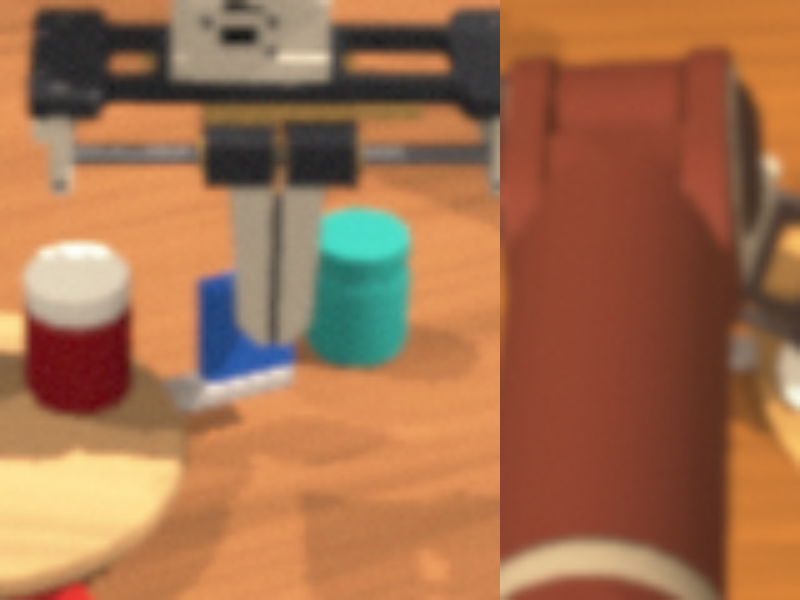

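```bash
python3 -c "
from h import *
H=np.array([[0,-.971,-.239,.066],[1,0,0,.001],[0,-.239,.971,-.201],[0,0,0,1]]);K=np.array([[350,0,320],[0,350,240],[0,0,1.]])
T=np.eye(4);a=np.radians(106.3);T[:3,:3]=np.array([[np.sin(a),np.cos(a),0],[-np.cos(a),np.sin(a),0],[0,0,-1]]);T[:3,:3][:,0]*=-1;T[0,0]=-np.sin(a);T[1,0]=np.cos(a)
T[:3,3]=[.491,.1131,.1836];W=np.linalg.inv(T@H)
print(T.round(2))
for n,uv,z in(('jam',(183,243),.09),('honey',(123,174),.09),('cocoa',(47,218),.09),('teal',(346,247),.058),('hub',(142,230),.04)):print(n,ray(K,W,uv,z))
tp=np.load('pics/top0.npz');s=np.load('pics/scene0.npz')
print('teal top',ray(tp['camera_matrix'],tp['world_to_cam'],(257,289),.058))
# honey lid height check: tip ray from scene at x,y of sense
t=robot.sense()['position']
for z in(.05,.06,.07,.08,.09):
  q=s['world_to_cam'][:3]@np.array([t[0],t[1],z,1]);u=s['camera_matrix']@q;print(z,u[:2]/u[2])
"
```

```text
[[-0.96 -0.28  0.    0.49]
 [-0.28  0.96  0.    0.11]
 [-0.    0.   -1.    0.18]
 [ 0.    0.    0.    1.  ]]
jam [0.53296778 0.00241883]
honey [ 0.48874839 -0.0565482 ]
cocoa [ 0.54383414 -0.11321593]
teal [0.50418395 0.14415879]
hub [ 0.54915193 -0.05558726]
teal top [0.50119303 0.14021245]
0.05 [353.32140665 228.43328241]
0.06 [353.42953164 224.4231757 ]
0.07 [353.53876535 220.37194935]
0.08 [353.64912491 216.27896765]
0.09 [353.76062782 212.1435817 ]
```

The sensed pose agrees with the cameras. In the scene view, though, the shut fingertips end about 28 mm above the reported TCP, so the finger passed just over the paddle and touched nothing. I go back over it and come down lower.

Emit:
{"method": "carry_out", "body": {
  "series": [
    [0,0,0,0,0,-1.5,255],
    [0,0,0,0,0,-1.5,255],
    [0,0,-0.11,1.43,-0.08,0,255],
    [0,0,-0.11,1.43,-0.08,0,255],
    [0,0,-0.11,1.43,-0.08,0,255],
    [0,0,-0.11,1.43,-0.08,0,255],
    [0,0,-0.11,1.43,-0.08,0,255],
    [0,0,-0.11,1.43,-0.08,0,255]
  ]
}}

```text
clock: 5.88
position: [0.5103, 0.0668, 0.0789]
eef_rot: [[-0.958, -0.286, -0.0], [-0.286, 0.958, 0.0], [0.0, 0.0, -1.0]]
ft_force: [0.9, 0.4, -0.7]
gripper_width: 0.0006
grasp_force: 0.0
```

Emit:
{"method": "carry_out", "body": {
  "series": [
    [0,0,0,0,0,0,255],
    [0,0,0,0,0,1,255],
    [0,0,0,0,0,1.5,255],
    [0,0,0,0,0,1.0,255],
    [0,0,0,0,0,1.0,255],
    [0,0,0,0,0,0.5,255],
    [0,0,0,0,0,0.4,255],
    [0,0,0,0,0,0,255]
  ]
}}

```text
clock: 6.55
position: [0.5113, 0.0661, 0.0238]
eef_rot: [[-0.96, -0.278, -0.002], [-0.278, 0.96, -0.0], [0.002, 0.0, -1.0]]
ft_force: [-0.2, -0.7, 0.6]
gripper_width: 0.0004
grasp_force: 0.0
```

Emit:
{"method": "carry_out", "body": {
  "series": [
    [0,0,0.0262,-0.34,0,0,255],
    [0,0,0.0262,-0.34,0,0,255],
    [0,0,0.0262,-0.34,0,0,255],
    [0,0,0.0262,-0.34,0,0,255],
    [0,0,0.0262,-0.34,0,0,255],
    [0,0,0.0262,-0.34,0,0,255],
    [0,0,0.0262,-0.34,-0.01,0,255],
    [0,0,0.0262,-0.34,-0.01,0,255]
  ]
}}

```text
clock: 7.22
position: [0.5379, 0.0713, 0.0247]
eef_rot: [[-0.998, -0.07, -0.001], [-0.07, 0.998, 0.0], [0.001, 0.0, -1.0]]
ft_force: [-1.1, 0.8, 1.3]
gripper_width: 0.0005
grasp_force: 0.6
```

```bash
python3 -c "
from h import *
polar()"
```

```text
t 7.22 pos [0.5379 0.0713 0.0247] yaz 94.0 tilt [-0.001  0.   ] F [-1.1  0.8  1.3] w 0.0005 j [-0.18  0.66  0.01  1.9  -0.01  0.58  1.48]
need cm [ -0.04 -13.02  -2.33]
finger 130.2 94.2
yellow []
blue [(np.float64(130.0), np.float64(-31.3), 44), (np.float64(128.7), np.float64(-152.0), 52)]
red [(np.float64(136.4), np.float64(6.9), 306)]
white [(np.float64(96.4), np.float64(-31.5), 16), (np.float64(2.5), np.float64(151.4), 40)]
```

Contact: the disc has turned about 3.3° with roughly 1 N. I continue the arc.

Emit:
{"method": "carry_out", "body": {
  "series": [
    [0,0,0.035,-0.45,-0.01,0,255],
    [0,0,0.0524,-0.68,-0.02,0,255],
    [0,0,0.0524,-0.68,-0.02,0,255],
    [0,0,0.0524,-0.68,-0.02,0,255],
    [0,0,0.0524,-0.68,-0.02,0,255],
    [0,0,0.0524,-0.68,-0.02,0,255],
    [0,0,0.0524,-0.68,-0.02,0,255],
    [0,0,0.0524,-0.68,-0.02,0,255]
  ]
}}

```text
clock: 7.93
position: [0.5899, 0.0656, 0.0247]
eef_rot: [[-0.945, 0.326, -0.0], [0.326, 0.945, 0.002], [0.001, 0.001, -1.0]]
ft_force: [-0.1, 0.7, -0.3]
gripper_width: 0.0005
grasp_force: 0.8
```

Emit:
{"method": "carry_out", "body": {
  "series": [
    [0,0,0.0524,-0.68,-0.02,0,255],
    [0,0,0.0524,-0.68,-0.02,0,255],
    [0,0,0.0524,-0.68,-0.02,0,255],
    [0,0,0.0524,-0.68,-0.02,0,255],
    [0,0,0.0524,-0.68,-0.02,0,255],
    [0,0,0.0524,-0.68,-0.02,0,255],
    [0,0,0.0524,-0.68,-0.02,0,255],
    [0,0,0.0524,-0.68,-0.02,0,255]
  ]
}}

```text
clock: 8.6
position: [0.6367, 0.0381, 0.0247]
eef_rot: [[-0.731, 0.682, 0.001], [0.682, 0.731, 0.002], [0.001, 0.002, -1.0]]
ft_force: [0.6, 1.8, 0.3]
gripper_width: 0.0004
grasp_force: 0.8
```

Emit:
{"method": "carry_out", "body": {
  "series": [
    [0,0,0.0524,-0.68,-0.02,0,255],
    [0,0,0.0524,-0.68,-0.02,0,255],
    [0,0,0.0524,-0.68,-0.02,0,255],
    [0,0,0.0524,-0.68,-0.02,0,255],
    [0,0,0.0524,-0.68,-0.02,0,255],
    [0,0,0.0524,-0.68,-0.02,0,255],
    [0,0,0.0524,-0.68,-0.02,0,255],
    [0,0,0.0524,-0.68,-0.02,0,255]
  ]
}}

```text
clock: 9.27
position: [0.6683, -0.0063, 0.0247]
eef_rot: [[-0.39, 0.921, 0.002], [0.921, 0.39, 0.002], [0.001, 0.003, -1.0]]
ft_force: [0.9, 1.6, -0.1]
gripper_width: 0.0007
grasp_force: 0.8
```

```bash
python3 -c "
from h import *
polar()"
```

```text
t 9.27 pos [ 0.6683 -0.0063  0.0247] yaz 23.0 tilt [0.002 0.002] F [ 0.9  1.6 -0.1] w 0.0007 j [-0.22  0.84  0.36  1.53 -0.36  0.84  0.67]
need cm [ -0.09 -13.15  -2.36]
finger 131.5 23.4
yellow [(np.float64(56.5), np.float64(108.6), 190)]
blue [(np.float64(128.1), np.float64(-103.3), 45), (np.float64(126.6), np.float64(136.2), 52)]
red [(np.float64(145.1), np.float64(-1.5), 21)]
white [(np.float64(2.9), np.float64(155.2), 42), (np.float64(101.8), np.float64(136.2), 24)]
```

Emit:
{"method": "carry_out", "body": {
  "series": [
    [0,0,0.0524,-0.68,-0.02,0,255],
    [0,0,0.0524,-0.68,-0.02,0,255],
    [0,0,0.0524,-0.68,-0.03,0,255],
    [0,0,0.0524,-0.68,-0.03,0,255],
    [0,0,0.0524,-0.68,-0.03,0,255],
    [0,0,0.0524,-0.68,-0.03,0,255],
    [0,0,0.0524,-0.68,-0.03,0,255],
    [0,0,0.0524,-0.68,-0.02,0,255]
  ]
}}

```text
clock: 9.98
position: [0.6781, -0.06, 0.0249]
eef_rot: [[0.017, 1.0, 0.003], [1.0, -0.017, 0.001], [0.001, 0.003, -1.0]]
ft_force: [0.9, 1.1, -0.0]
gripper_width: 0.0006
grasp_force: 0.8
```

Emit:
{"method": "carry_out", "body": {
  "series": [
    [0,0,0.0524,-0.68,-0.02,0,255],
    [0,0,0.0524,-0.68,-0.02,0,255],
    [0,0,0.0524,-0.68,-0.03,0,255],
    [0,0,0.0524,-0.68,-0.03,0,255],
    [0,0,0.0524,-0.68,-0.03,0,255],
    [0,0,0.0524,-0.68,-0.03,0,255],
    [0,0,0.0524,-0.68,-0.03,0,255],
    [0,0,0.0524,-0.68,-0.02,0,255]
  ]
}}

```text
clock: 10.65
position: [0.6655, -0.1132, 0.0249]
eef_rot: [[0.423, 0.906, 0.003], [0.906, -0.423, 0.0], [0.001, 0.003, -1.0]]
ft_force: [1.0, 1.7, -0.8]
gripper_width: 0.0007
grasp_force: 0.8
```

Emit:
{"method": "carry_out", "body": {
  "series": [
    [0,0,0.0524,-0.68,-0.02,0,255],
    [0,0,0.0524,-0.68,-0.02,0,255],
    [0,0,0.0524,-0.68,-0.02,0,255],
    [0,0,0.0524,-0.68,-0.02,0,255],
    [0,0,0.0524,-0.68,-0.02,0,255],
    [0,0,0.0524,-0.68,-0.02,0,255],
    [0,0,0.035,-0.45,-0.01,0,255],
    [0,0,0.0175,-0.23,0,0,255]
  ]
}}

```text
clock: 11.32
position: [0.6362, -0.1522, 0.0248]
eef_rot: [[0.72, 0.694, 0.0], [0.694, -0.72, 0.0], [0.0, 0.0, -1.0]]
ft_force: [0.8, 0.8, 0.4]
gripper_width: 0.0006
grasp_force: 0.6
```

```bash
python3 -c "
from h import *
polar()"
```

```text
t 11.32 pos [ 0.6362 -0.1522  0.0248] yaz -46.0 tilt [0. 0.] F [0.8 0.8 0.4] w 0.0006 j [-0.15  0.88  0.65  1.58 -0.64  0.9  -0.07]
need cm [  0.12 -12.9   -2.32]
finger 129.1 -46.6
yellow [(np.float64(67.9), np.float64(36.5), 156)]
blue [(np.float64(129.7), np.float64(64.4), 58), (np.float64(128.6), np.float64(-175.6), 65)]
red [(np.float64(136.4), np.float64(6.8), 317)]
white [(np.float64(100.8), np.float64(-176.5), 27)]
```

Emit:
{"method": "carry_out", "body": {
  "series": [
    [0,0,0.0349,-0.45,0,0,255],
    [0,0,0.0524,-0.68,-0.01,0,255],
    [0,0,0.0524,-0.68,-0.01,0,255],
    [0,0,0.0524,-0.68,-0.01,0,255],
    [0,0,0.0524,-0.68,-0.01,0,255],
    [0,0,0.0349,-0.45,-0.01,0,255],
    [0,0,0.0262,-0.34,0,0,255],
    [0,0,0.0175,-0.23,0,0,255]
  ]
}}

```text
clock: 12.03
position: [0.6021, -0.1762, 0.0247]
eef_rot: [[0.903, 0.43, -0.0], [0.43, -0.903, 0.0], [-0.0, -0.0, -1.0]]
ft_force: [0.7, 1.1, -0.3]
gripper_width: 0.0005
grasp_force: 0.6
```

```bash
python3 -c "
from h import *
d=polar()
cv2.imwrite('pics/t2.png',cv2.resize(d['img'][170:370,220:480],(780,600))[:,:,::-1])"
```

```text
t 12.03 pos [ 0.6021 -0.1762  0.0247] yaz -64.5 tilt [-0.  0.] F [ 0.7  1.1 -0.3] w 0.0005 j [-0.15  0.87  0.73  1.67 -0.72  0.89 -0.26]
need cm [  0.13 -12.97  -2.33]
finger 129.7 -65.1
yellow [(np.float64(61.4), np.float64(17.8), 231)]
blue [(np.float64(129.7), np.float64(45.7), 55)]
red [(np.float64(136.5), np.float64(6.8), 309)]
white []
```

View pics/t2.png

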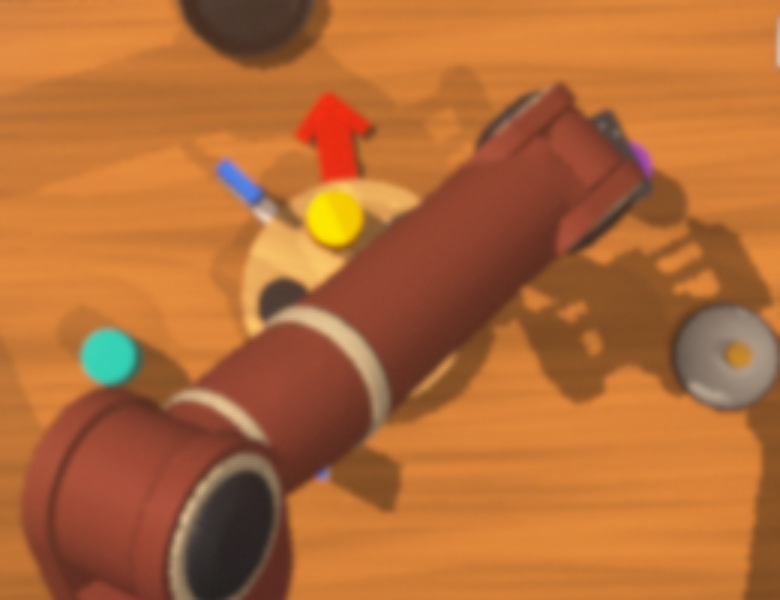

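The honey lid is now fully visible at crop (335,219), the arrow base at (338,178) and the bell button at (738,354). About 11° remain, so I go slowly.

Emit:
{"method": "carry_out", "body": {
  "series": [
    [0,0,0.0175,-0.23,0,0,255],
    [0,0,0.0262,-0.34,0,0,255],
    [0,0,0.0262,-0.34,0,0,255],
    [0,0,0.0262,-0.34,0,0,255],
    [0,0,0.0175,-0.23,0,0,255],
    [0,0,0.0087,-0.11,0,0,255],
    [0,0,0,0,0,0,255],
    [0,0,0,0,0,0,255]
  ]
}}

```text
clock: 12.75
position: [0.5871, -0.1831, 0.0248]
eef_rot: [[0.948, 0.318, -0.001], [0.318, -0.948, -0.001], [-0.001, 0.001, -1.0]]
ft_force: [0.7, -0.8, 0.4]
gripper_width: 0.0009
grasp_force: 0.0
```

```bash
sed -i 's/^C=.*/C=np.array([.549,-.058])/' h.py; python3 -c "
from h import *
polar()"
```

```text
t 12.75 pos [ 0.5871 -0.1831  0.0248] yaz -71.5 tilt [-0.001 -0.001] F [ 0.7 -0.8  0.4] w 0.0009 j [-0.16  0.87  0.76  1.7  -0.75  0.88 -0.33]
need cm [  0.35 -13.07  -2.33]
finger 130.8 -73.0
yellow [(np.float64(59.9), np.float64(10.7), 227)]
blue [(np.float64(127.0), np.float64(38.7), 52)]
red [(np.float64(134.9), np.float64(6.8), 305)]
white []
```

Emit:
{"method": "carry_out", "body": {
  "series": [
    [0,0,0.0131,-0.17,0,0,255],
    [0,0,0.0175,-0.23,0,0,255],
    [0,0,0.0131,-0.17,0,0,255],
    [0,0,0.0087,-0.11,0,0,255],
    [0,0,0,0,0,0,255],
    [0,0,0,0,0,0,255],
    [0,0,0,0,0,0,255],
    [0,0,0,0,0,0,255]
  ]
}}

```text
clock: 13.47
position: [0.5809, -0.1845, 0.0247]
eef_rot: [[0.963, 0.268, -0.0], [0.268, -0.963, -0.0], [-0.0, -0.0, -1.0]]
ft_force: [-0.5, -0.4, -0.9]
gripper_width: 0.0002
grasp_force: 0.1
```

```bash
python3 -c "
from h import *
d=polar()
s=robot.snapshot('scene');K,W=s['camera_matrix'],s['world_to_cam']
for c,a,_ in blobs(s['img'],(20,170,120),(34,255,255),20,(230,170,360,320)): print('scene y',c,a,ray(K,W,c,.085))
cv2.imwrite('pics/t3.png',np.hstack([cv2.resize(d['img'][190:310,290:390],(400,480)),cv2.resize(s['img'][180:300,240:340],(400,480))])[:,:,::-1])"
```

```text
t 13.47 pos [ 0.5809 -0.1845  0.0247] yaz -74.5 tilt [-0. -0.] F [-0.5 -0.4 -0.9] w 0.0002 j [-0.16  0.87  0.77  1.72 -0.76  0.88 -0.36]
need cm [  0.32 -13.04  -2.32]
finger 130.5 -75.9
yellow [(np.float64(60.0), np.float64(7.8), 226)]
blue [(np.float64(127.5), np.float64(35.9), 51)]
red [(np.float64(135.0), np.float64(6.7), 304)]
white []
scene y [302.61428571 233.3047619 ] 210 [ 0.61965469 -0.05416875]
```

View pics/t3.png

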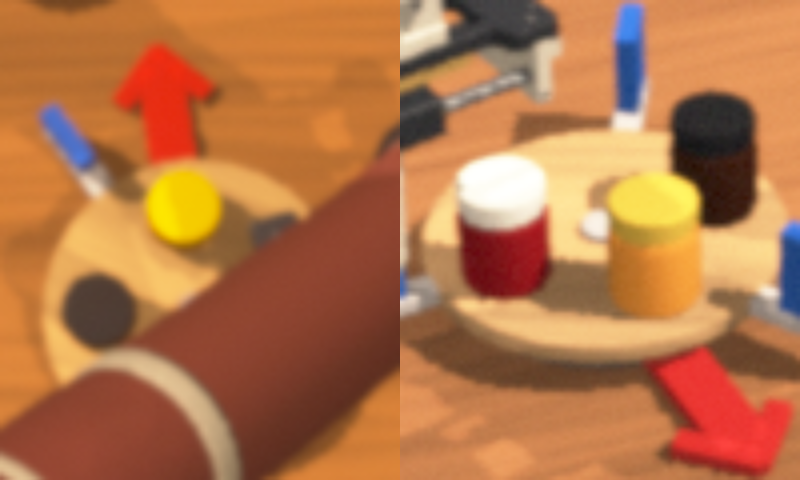

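The honey (crop 185,207) stands in line with the arrow (axis through 165,110), within about 1°. I back off from the paddle, lift, and check with a clear view on the way to the bell.

Emit:
{"method": "carry_out", "body": {
  "series": [
    [0,0,0,0.5,0,0,255],
    [0,0,0,1,0,0,255],
    [0,0,0,1,0,0,255],
    [0,0,0,0,0,-2,255],
    [0,0,0,0,0,-3,255],
    [0,0,0,0,0,-3,255],
    [0,0,0,0,0,-2,255],
    [0,0,0,0,0,0,255]
  ]
}}

```text
clock: 14.23
position: [0.6081, -0.1798, 0.1298]
eef_rot: [[0.963, 0.268, 0.008], [0.268, -0.963, -0.004], [0.007, 0.006, -1.0]]
ft_force: [0.5, -0.4, 0.9]
gripper_width: 0.0004
grasp_force: 0.0
```

```bash
python3 -c "
from h import *
go([.488,-.3615,.125])"
```

```text
t 14.23 pos [ 0.6081 -0.1798  0.1298] yaz -74.5 tilt [ 0.008 -0.004] F [ 0.5 -0.4  0.9] w 0.0004 j [-0.21  0.78  0.87  1.57 -0.65  1.09 -0.49]
need cm [-16.44  14.29   0.46]
```

Emit:
{"method": "carry_out", "body": {
  "series": [
    [0,0,0,-1.5,1.3,0,255],
    [0,0,0,-2.2,1.9,0,255],
    [0,0,0,-2.2,1.9,0,255],
    [0,0,0,-2.2,1.9,0,255],
    [0,0,0,-2.2,1.9,0,255],
    [0,0,0,-2.2,1.9,0,255],
    [0,0,0,-2.2,1.9,0,255],
    [0,0,0,-1.7,1.6,0,255]
  ]
}}

```text
clock: 14.9
position: [0.4834, -0.3609, 0.1241]
eef_rot: [[0.964, 0.266, -0.002], [0.266, -0.964, 0.0], [-0.002, -0.001, -1.0]]
ft_force: [-0.2, -0.8, -0.5]
gripper_width: 0.0
grasp_force: 0.0
```

Emit:
{"method": "carry_out", "body": {
  "series": [
    [0,0,0,0,0,0,255],
    [0,0,0,0,0,0,255],
    [0,0,0,0,0,0,255],
    [0,0,0,0,0,0,255],
    [0,0,0,0,0,0,255],
    [0,0,0,0,0,0,255],
    [0,0,0,0,0,0,255],
    [0,0,0,0,0,0,255]
  ]
}}

```text
clock: 15.57
position: [0.4858, -0.359, 0.1248]
eef_rot: [[0.963, 0.269, -0.0], [0.269, -0.963, 0.0], [-0.0, -0.0, -1.0]]
ft_force: [0.0, -0.5, -0.3]
gripper_width: 0.0004
grasp_force: 0.0
```

```bash
python3 -c "
from h import *
d=polar();K,W=d['camera_matrix'],d['world_to_cam']
c,a,m=max(blobs(d['img'],(0,225,150),(4,255,255),50,(230,170,450,370)),key=lambda t:t[1])
p=np.argwhere(m)[:,::-1].astype(np.float32);w=np.array([ray(K,W,q,.01) for q in p])
w-=w.mean(0);ev=np.linalg.svd(w,full_matrices=0)[2][0];print('arrow pca',np.degrees(np.arctan2(*(ev*np.sign(ev[0]))[::-1])))
Wr=robot.snapshot('wrist');s=robot.sense();T=np.eye(4);T[:3,:3]=s['eef_rot'];T[:3,3]=s['position']
V=np.linalg.inv(T@Wr['hand_eye']);np.savez('pics/wb.npz',K=Wr['camera_matrix'],V=V)
for c,a,_ in blobs(Wr['img'],(15,120,100),(32,255,255),60): print('w',c,a,ray(Wr['camera_matrix'],V,c,.05))
go([.488,-.3615,.03])
cv2.imwrite('pics/b1.png',np.hstack([cv2.resize(Wr['img'],(440,330)),cv2.resize(d['img'][190:310,270:400],(358,330))])[:,:,::-1])"
```

```text
t 15.57 pos [ 0.4858 -0.359   0.1248] yaz -74.4 tilt [-0.  0.] F [ 0.  -0.5 -0.3] w 0.0004 j [ 0.13  0.74  0.84  1.65 -0.62  1.04 -0.13]
need cm [ 14.17 -27.29   7.68]
finger 307.5 -101.9
yellow [(np.float64(60.3), np.float64(6.8), 204)]
blue [(np.float64(129.7), np.float64(35.8), 49), (np.float64(129.2), np.float64(-84.8), 56), (np.float64(130.6), np.float64(155.8), 52)]
red [(np.float64(135.4), np.float64(6.7), 303)]
white [(np.float64(60.0), np.float64(-72.4), 251), (np.float64(3.4), np.float64(163.1), 38), (np.float64(103.9), np.float64(156.0), 28)]
arrow pca 7.540165092845028
w [67.20190641 19.18197574] 1154 [ 0.59013907 -0.145496  ]
w [ 57.34735858 115.19495091] 2139 [ 0.5236831  -0.14491944]
w [617.96681981 275.48443083] 1959 [ 0.5209903  -0.60692402]
w [326.31559633 231.22018349] 545 [ 0.49220066 -0.36248984]
w [313.10271903 340.54380665] 331 [ 0.39504582 -0.37798153]
w [326.23782235 341.30945559] 349 [ 0.39740548 -0.38924411]
w [586.41139896 384.02487047] 965 [ 0.4191905  -0.62751955]
w [267.42316582 407.74368633] 11681 [ 0.31767455 -0.35552576]
t 15.67 pos [ 0.4856 -0.3592  0.1248] yaz -74.5 tilt [ 0. -0.] F [ 0.9 -0.6  0.3] w 0.0006 j [ 0.13  0.74  0.84  1.65 -0.62  1.04 -0.13]
need cm [0.17 0.28 9.48]
```

View pics/b1.png

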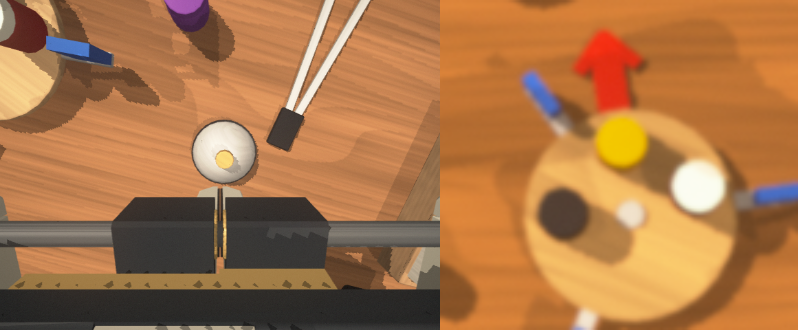

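Clear view: the honey lid (crop 621,141) lies on the arrow's line, 6.8° against 6.7 to 7.5°. The bell button is at (224,159) in the wrist view. I centre over it and go down.

Emit:
{"method": "carry_out", "body": {
  "series": [
    [0,0,0,0.35,0.4,0,255],
    [0,0,0,0,0,2,255],
    [0,0,0,0,0,2,255],
    [0,0,0,0,0,1.5,255],
    [0,0,0,0,0,1.5,255],
    [0,0,0,0,0,1.0,255],
    [0,0,0,0,0,0.7,255],
    [0,0,0,0,0,0,255]
  ]
}}

```text
clock: 16.33
position: [0.4895, -0.3618, 0.0364]
eef_rot: [[0.963, 0.268, -0.002], [0.268, -0.963, 0.001], [-0.001, -0.002, -1.0]]
ft_force: [-0.9, 0.2, -0.0]
gripper_width: 0.0007
grasp_force: 0.0
```

```bash
python3 -c "
from h import *
go([.490,-.362,.03])
s=robot.snapshot('scene');cv2.imwrite('pics/b2.png',cv2.resize(s['img'][180:290,70:210],(700,550))[:,:,::-1])"
```

```text
t 16.33 pos [ 0.4895 -0.3618  0.0364] yaz -74.5 tilt [-0.002  0.001] F [-0.9  0.2 -0. ] w 0.0007 j [ 0.18  0.84  0.75  1.71 -0.72  0.89 -0.06]
need cm [0.05 0.03 0.64]
```

View pics/b2.png

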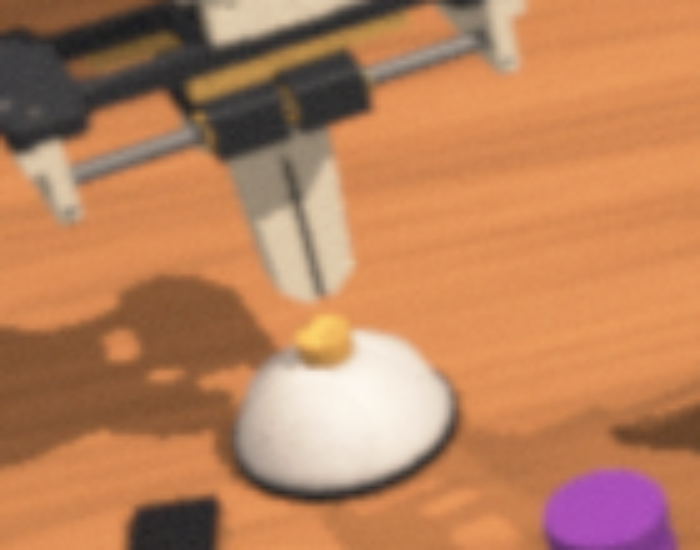

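The fingertip (318,300) is about 12 mm above the button (325,325) and centred on it. I press gently.

Emit:
{"method": "carry_out", "body": {
  "series": [
    [0,0,0,0,0,0.5,255],
    [0,0,0,0,0,0.4,255],
    [0,0,0,0,0,0.2,255],
    [0,0,0,0,0,0.2,255],
    [0,0,0,0,0,0.1,255],
    [0,0,0,0,0,0.1,255],
    [0,0,0,0,0,0,255],
    [0,0,0,0,0,0,255]
  ]
}}

```text
clock: 17.05
position: [0.4899, -0.3624, 0.0228]
eef_rot: [[0.963, 0.268, 0.0], [0.268, -0.963, -0.0], [-0.0, 0.0, -1.0]]
ft_force: [-0.2, 0.4, 0.4]
gripper_width: 0.0002
grasp_force: 0.0
```

Emit:
{"method": "carry_out", "body": {
  "series": [
    [0,0,0,0,0,0.1,255],
    [0,0,0,0,0,0.1,255],
    [0,0,0,0,0,0.1,255],
    [0,0,0,0,0,0,255],
    [0,0,0,0,0,0,255],
    [0,0,0,0,0,0,255],
    [0,0,0,0,0,0,255],
    [0,0,0,0,0,0,255]
  ]
}}

```text
clock: 17.72
position: [0.4899, -0.3624, 0.0198]
eef_rot: [[0.963, 0.268, -0.0], [0.268, -0.963, -0.0], [-0.0, 0.0, -1.0]]
ft_force: [0.1, 0.1, -0.2]
gripper_width: 0.0004
grasp_force: 0.0
```

Emit:
{"method": "carry_out", "body": {
  "series": [
    [0,0,0,0,0,0.1,255],
    [0,0,0,0,0,0.1,255],
    [0,0,0,0,0,0.1,255],
    [0,0,0,0,0,0,255],
    [0,0,0,0,0,0,255],
    [0,0,0,0,0,0,255],
    [0,0,0,0,0,0,255],
    [0,0,0,0,0,0,255]
  ]
}}

```text
clock: 18.38
position: [0.4899, -0.3623, 0.0168]
eef_rot: [[0.963, 0.268, 0.0], [0.268, -0.963, -0.0], [0.0, 0.0, -1.0]]
ft_force: [-0.2, -0.3, 1.5]
gripper_width: 0.0004
grasp_force: 0.3
```

Emit:
{"method": "carry_out", "body": {
  "series": [
    [0,0,0,0,0,0.1,255],
    [0,0,0,0,0,0.1,255],
    [0,0,0,0,0,0.1,255],
    [0,0,0,0,0,0,255],
    [0,0,0,0,0,0,255],
    [0,0,0,0,0,0,255],
    [0,0,0,0,0,0,255],
    [0,0,0,0,0,0,255]
  ]
}}

```text
clock: 19.05
position: [0.4899, -0.3624, 0.0139]
eef_rot: [[0.963, 0.268, 0.0], [0.268, -0.963, -0.0], [0.0, 0.0, -1.0]]
ft_force: [-0.6, 0.8, 2.4]
gripper_width: 0.0008
grasp_force: 1.6
```

Emit:
{"method": "carry_out", "body": {
  "series": [
    [0,0,0,0,0,0.1,255],
    [0,0,0,0,0,0.1,255],
    [0,0,0,0,0,0,255],
    [0,0,0,0,0,0,255],
    [0,0,0,0,0,0,255],
    [0,0,0,0,0,0,255],
    [0,0,0,0,0,0,255],
    [0,0,0,0,0,0,255]
  ]
}}

```text
clock: 19.72
position: [0.49, -0.3624, 0.0125]
eef_rot: [[0.963, 0.268, 0.0], [0.268, -0.963, 0.0], [0.0, -0.0, -1.0]]
ft_force: [-1.3, 2.4, 6.2]
gripper_width: 0.0005
grasp_force: 3.7
```

That is 6 N and the TCP no longer follows, so the button is at its stop. I let go and lift clear.

Emit:
{"method": "carry_out", "body": {
  "series": [
    [0,0,0,0,0,-0.3,255],
    [0,0,0,0,0,-0.5,255],
    [0,0,0,0,0,-1,255],
    [0,0,0,0,0,-2,255],
    [0,0,0,0,0,-3,255],
    [0,0,0,0,0,-3,255],
    [0,0,0,0,0,-2,255],
    [0,0,0,0,0,0,255]
  ]
}}

```text
clock: 20.38
position: [0.4915, -0.3653, 0.1349]
eef_rot: [[0.964, 0.267, 0.006], [0.267, -0.964, -0.007], [0.004, 0.008, -1.0]]
ft_force: [0.8, -0.6, 0.2]
gripper_width: 0.0005
grasp_force: 0.0
```

```bash
python3 -c "
from h import *
d=polar()
K,W=d['camera_matrix'],d['world_to_cam']
for c,a,_ in blobs(d['img'],(22,150,110),(36,255,255),50,(300,220,380,300)):print('honey wide',c,a,ray(K,W,c,.09)-C)
"
```

```text
t 20.38 pos [ 0.4915 -0.3653  0.1349] yaz -74.5 tilt [ 0.006 -0.007] F [ 0.8 -0.6  0.2] w 0.0005 j [ 0.13  0.73  0.85  1.63 -0.61  1.06 -0.14]
need cm [ 13.72 -28.15   8.53]
finger 312.6 -100.6
yellow [(np.float64(60.2), np.float64(7.1), 203)]
blue [(np.float64(129.7), np.float64(35.8), 49), (np.float64(129.5), np.float64(-84.9), 56), (np.float64(130.4), np.float64(155.8), 53)]
red [(np.float64(135.1), np.float64(6.8), 300)]
white [(np.float64(60.3), np.float64(-72.1), 257), (np.float64(3.5), np.float64(168.4), 36), (np.float64(104.1), np.float64(155.9), 27)]
honey wide [335.48818898 241.20866142] 254 [0.05862455 0.00705643]
```

Honey measures 6.9° and the arrow 6.8°, and the arm is clear of everything. I settle once and hand in.

Emit:
{"method": "carry_out", "body": {
  "series": [
    [0,0,0,0,0,0,255],
    [0,0,0,0,0,0,255],
    [0,0,0,0,0,0,255],
    [0,0,0,0,0,0,255],
    [0,0,0,0,0,0,255],
    [0,0,0,0,0,0,255],
    [0,0,0,0,0,0,255],
    [0,0,0,0,0,0,255]
  ]
}}

```text
clock: 21.1
position: [0.4898, -0.3623, 0.1296]
eef_rot: [[0.964, 0.268, -0.0], [0.268, -0.964, 0.0], [-0.0, -0.0, -1.0]]
ft_force: [-0.2, 0.5, -0.2]
gripper_width: 0.0005
grasp_force: 0.0
```

```bash
python3 -c "
from workcell import robot
print(robot.hand_in())"
```

```text
the job is handed in; nothing more can be done
None
```

The honey jar stands in line with the red arrow (6.9° measured against the arrow's 6.8°), the bell was pressed to its stop and released, and the job was handed in at about 21 s; no verdict was returned.

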